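Find the clear seat and slide the new bearing home

ROBOT

A 6-joint arm with a two-finger parallel gripper is mounted at the origin on the work surface. World frame = base frame: x ahead of the robot, y to its left, z up, the work surface at z = 0. Lengths are in m, angles in rad, forces in N, time in s.
With the tool pointing down it reaches from about 0.25 to 0.775 m from the base axis. Payload 4 kg.
Tool frame: the origin (TCP) lies midway between the tips of the shut fingers; the grasp point (between the pads) lies robot.tcp_to_grasp behind it (robot.tcp_to_grasp is the distance from the TCP to the grasp point, in m); y points along the fingers, x is the direction in which the jaws open and shut, and the axes are right-handed (so a half turn about y gives the same grasp; the last joint's range is limited). The gripper opens to 94 mm and grips with 3 to 60 N. Pads are 16 mm wide; open, the fingers measure 119 mm over their backs; the gripper's body (75 mm by 177 mm) begins 78 mm behind the grasp point.
Start: joints at [1.066, 0.087, 1.371, -0, 1.684, -0.103], TCP at [0.215, 0.506, 0.206] pointing down, gripper open.
Joint ranges: [-3.1, 3.1], [-0.76, 2.03], [0.27, 2.55], [-1.08, 4.22], [0.17, 2.65], [-2.57, 2.57]. Speed limits (rad/s): [2.79, 2.79, 3.14, 3.14, 3.14, 3.14].

INTERFACE

Orientations are given as [roll, pitch, yaw] about the fixed x, y, z axes, in that order (R = Rz(yaw) Ry(pitch) Rx(roll)).
In Python, from bench import robot gives the robot as it stands.
- The arm moves only by the tool arm_command, never from a script. Its argument "series" is text: rows parted by semicolons, each of 7 numbers parted by spaces: the turn, a rotation vector about the tool's x, y, z in rad, then the shift along the tool's x, y, z in m, then the finger opening in m, from 0 to 0.094. A call has 1 to 12 rows; each row shifts and turns the pose as measured when the row begins, along the tool's axes as they then stand; what a row does not reach is not made up. A row lasts 1/10 s, in which the tool goes at most 50 mm and 8.59 degrees, less where a joint would pass 70% of its speed; a pose out of reach is approached as far as the arm can. A call with a gripper value outside its range is refused whole. The fingers move at their own pace and stop on an object; the grip force is fixed at half the most. Time passes only in rows, so rows that do not move let the fingers close. It gives the time, the measured TCP pose, the force and the opening at its end, in the units of the state.
- robot.get_obs(): the state, without advancing time (a new reading comes with each control period).
- robot.snapshot(name): name is "scene" or "top" or "wrist"; returns the picture (420x560x3 uint8, blue, green, red); there is no depth.
- robot.camera_params(name): a dict with "fx", "fy", "cx", "cy" (pixels), "extrinsics" (4x4, takes a point from camera to world coordinates). Camera axes: x right, y up, looking along -z (the intrinsics and any distortion apply to the point x, -y, -z); pixel columns grow to the right and rows downward; lengths in m; the calibration is good to about 2 mm. A picture is of the moment at which its call begins: read the wrist's pose just before it. camera_params takes no time and is no camera call; for the wrist camera it gives the pose at the moment of the call.
- robot.close_job(): hands the job in, once; it reports no verdict.
Trained networks look in the newest picture that a camera, given by its name, has taken for a name from the list of things; names that differ only in an ending like _2 or _b are one class to them, and where a whole thing is asked for, a point or a joint stands for the part that bears it (a point fixed in the world has none). Each returns a list of dicts, best first, with "score" (0 to 1); they miss things now and then, are a little off and sometimes report something else, mostly with a low value. They report only what shows in the picture. A call takes as long as a camera call. They do not tell look-alikes from the thing itself.
- robot.spot_in(camera, target): "centre" ([x, y, z] in m, in the coordinates of the camera as it stood for that picture, good to about 4 mm: the middle of the surface that is visible of it).
The state is a dict: "time": time; "joint_positions": joint angles; "qvel": joint speeds; "joint_torque": joint torques, N m; "tool_pos": TCP position; "ee_rot": TCP orientation; "wrist_force": force on the tool from outside, world axes, zero at the start; "wrist_torque": the same for the moment, N m; "width": finger opening in m.
Only numpy, scipy, OpenCV 4.12 (cv2) and the standard library are available. Lean on these libraries where they do the work, as an engineer would, in place of code of your own. Each camera call takes 0.05 s, during which the arm holds its last target.

TASK

One of the two end seats of the bearing jig still has an old spacer disc stuck in it, the same grey steel as the floor. Before moving the new bearing, close the fingers and feel the bottom of each seat with the fingertips, first the left seat (seen from the robot) and then the right one; then slide the bearing along the channel, never lifting it out or tipping it over, into the clear seat until it is fully home against the end, and leave it there. Leave the stuck disc and the gear, eyebolt and wrench alone.

Things in the scene. Friction and masses are not known exactly. Their poses are not given: they have to be found in the camera images.
- jig: Grey fixture bolted to the bench, 125 (x) by 392 (y) by 38 mm high; origin at the centre of its underside, z up. An open-topped channel 65 mm wide runs along its y: flat floor 12 mm above the bench, walls 26 mm above the floor, end stops' inner faces 171 mm either way from the origin. The last 60 mm at each end is a seat, its far corners cut off at 45 degrees, clear of the bearing.
- seat_left (a point): Centre of the left seat (jig's +y end), on the channel floor, 140 mm from the jig's middle, 12 mm above the bench; a bearing fully home has its axis within about 3 mm of it. At random one of the seats holds the old disc (not listed): 60 mm across, 12 mm thick, flat on the floor, immovable, so fingertips stop 12 mm higher there. From straight above both seats look alike: grey, a small dark dot in the centre.
- seat_right (a point): Centre of the right seat (jig's -y end), on the channel floor, the mirror image of the left one.
- bearing: New bearing, a silver cylinder with a blue seal on top, 60 mm across, 36 mm high, about 0.4 kg, standing on the channel floor near the jig's middle, 10 mm of it above the walls. It slides along the channel with 5 mm of play across it. At least 45 mm of free channel lies between it and either seat at the start. Origin at the centre of its underside, z up.
- gear: Bystander: steel gear lying flat, 84 mm across, 34 mm high, on the bench on the jig's far (+x) side. Origin at the centre of its underside.
- eyebolt: Bystander: black lifting eye standing upright on its 40 mm round foot, 68 mm high, on the bench on the jig's far side. Origin at the centre of its underside.
- wrench: Bystander: flat steel wrench about 175 mm long, 8 mm thick, lying on the bench on the jig's near (robot's) side, roughly along the jig. Origin at the middle of its underside, x along its length.
Things that resemble listed ones, but are neither listed nor needed, are in the scene too. Leave any green look-alike of the bearing alone.

How it is judged:
By the outcome, as a careful person would: the job done as asked, in the order asked, and still so for the second after the job is handed in, with the robot touching nothing.
It also fails if it takes over 51 s, if anything falls off the work surface, if the arm or the gripper's body presses on something with over 40 N, if the wrist force passes 120 N, or if a joint passes its speed limit or range.

## Working session

There is one attempt and no reset: what is moved stays moved. The work goes in short steps, Python scripts to look and compute and a tool call to move; the robot and the scene stay as the last step left them, time stands still between calls to the robot, and variables do not carry over. Pictures are saved under pics/ and viewed, and the job is handed in when it is done.

Besides the shell and the picture viewer there is one more tool, called after "Emit:" by a JSON object that holds its "op" and its "data". arm_command: Moves the arm, as the interface text tells. Its arguments: {"type":"object","properties":{"series":{"type":"string"}},"required":["series"]}

```bash
ls; mkdir -p pics
python3 - <<'E'
from bench import robot
import cv2
o=robot.get_obs();print({k:o[k] for k in("time","tool_pos","ee_rot","wrist_force","width")},robot.tcp_to_grasp)
for n in("top","scene"):
    cv2.imwrite(f"pics/{n}1.png",robot.snapshot(n)); p=robot.camera_params(n);print(n,p)
    for t in ("jig","bearing"):
        print(t,robot.spot_in(n,t))
E
```

```text
pics
{'time': 0.0, 'tool_pos': array([0.21484067, 0.50571527, 0.20431154]), 'ee_rot': array([-1.57055146,  0.00218973,  1.16895705]), 'wrist_force': array([-0.07214078,  0.80569105, -0.45605   ]), 'width': 0.09416792269356983} 0.0188
top {'fx': 406.16287907901, 'fy': 406.16287907901, 'cx': 280.86415837763036, 'cy': 208.5329718412624, 'extrinsics': array([[ 0.00371537,  0.9949493 , -0.10030998,  0.49046542],
       [-0.9998445 ,  0.00196686, -0.0175243 , -0.00101167],
       [-0.01723849,  0.10035949,  0.99480189,  0.69258704],
       [ 0.        ,  0.        ,  0.        ,  1.        ]])}
jig [{'centre': [-0.0087, -0.0203, -0.6584], 'score': 0.58}]
bearing [{'centre': [0.1314, 0.1519, -0.6733], 'score': 0.9}, {'centre': [-0.041, -0.0243, -0.6444], 'score': 0.78}, {'centre': [-0.0893, -0.2199, -0.6383], 'score': 0.64}]
scene {'fx': 475.42449773983077, 'fy': 475.42449773983077, 'cx': 285.18006848484447, 'cy': 205.45257124813793, 'extrinsics': array([[ 0.12113499, -0.68533852,  0.71807898,  1.17629928],
       [ 0.99247313,  0.09672648, -0.07510712, -0.0471737 ],
       [-0.01798345,  0.72177219,  0.69189703,  0.62333664],
       [ 0.        ,  0.        ,  0.        ,  1.        ]])}
jig [{'centre': [-0.004, -0.0125, -0.8381], 'score': 0.71}]
bearing [{'centre': [0.0302, 0.0274, -0.859], 'score': 0.78}, {'centre': [-0.12, -0.1239, -0.727], 'score': 0.71}, {'centre': [0.0557, 0.1552, -1.0162], 'score': 0.55}]
```

View pics/top1.png

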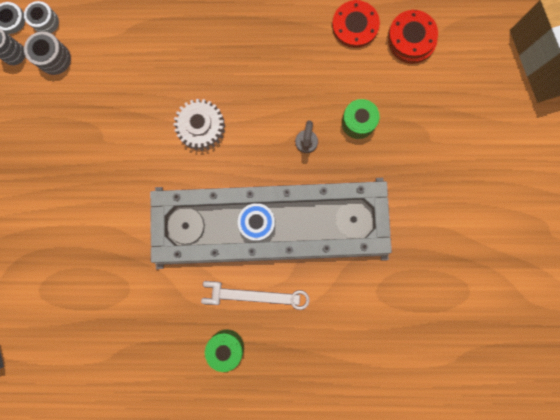

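View pics/scene1.png

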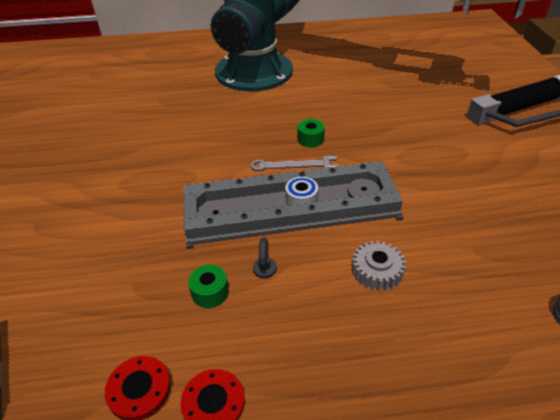

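```bash
cat > h.py <<'E'
import numpy as np
def ray(p,u,v,z):
    E=np.array(p["extrinsics"]); d=np.array([(u-p["cx"])/p["fx"],-(v-p["cy"])/p["fy"],-1.0])
    d=E[:3,:3]@d; o=E[:3,3]; return o+d*(z-o[2])/d[2]
def proj(p,P):
    E=np.array(p["extrinsics"]); c=E[:3,:3].T@(np.array(P)-E[:3,3])
    return p["cx"]+p["fx"]*c[0]/-c[2], p["cy"]-p["fy"]*c[1]/-c[2]
E
python3 - <<'E'
import cv2
a=cv2.imread("pics/top1.png")[170:280,140:400]; b=cv2.imread("pics/scene1.png")[150:255,170:420]
cv2.imwrite("pics/c1.png",cv2.resize(a,None,fx=3,fy=3,interpolation=cv2.INTER_CUBIC))
cv2.imwrite("pics/c2.png",cv2.resize(b,None,fx=3,fy=3,interpolation=cv2.INTER_CUBIC))
E
```

```text
(no output)
```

View pics/c1.png

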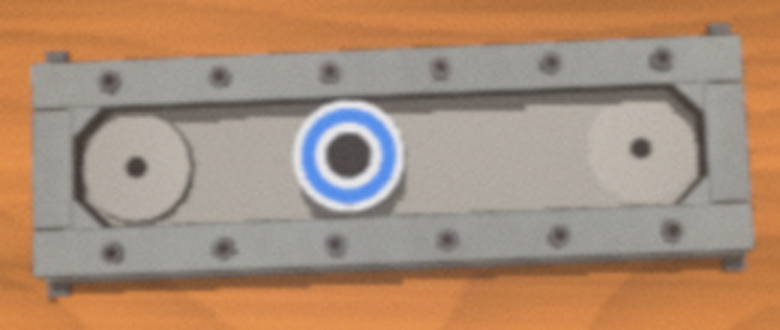

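View pics/c2.png

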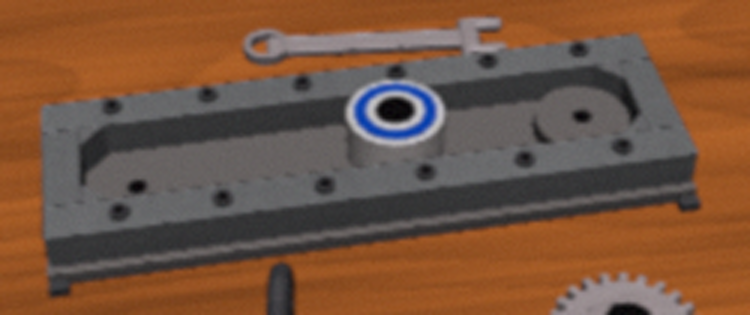

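The target is the silver cylinder with the blue seal at top-view (256,222). The look-alikes at (362,118) and (223,352) are green, so they stay untouched. In the crops the left seat seems to hold a disc (shadowed rim at top (185,226)), but I'll feel both seats to check. Next: the jig pose.

Run:
```python
from bench import robot
import numpy as np
from h import *
from scipy.optimize import least_squares
p=robot.camera_params("top"); q=robot.camera_params("scene")
C=lambda a,x0,y0:(a[0]/3+x0-.33,a[1]/3+y0-.33)
obs=[]
# top: left-far, right-far, right-near, left-near ; jig +x far, +y left
for a,P in zip([(32,65),(740,37),(752,250),(36,275)],[(.0625,.196),(.0625,-.196),(-.0625,-.196),(-.0625,.196)]):
    obs.append((p,C(a,140,170),(*P,.038)))
obs.append((p,C((136,167),140,170),(0,.140,.024)));obs.append((p,C((640,148),140,170),(0,-.140,.012)))
for a,P in zip([(640,36),(43,105),(47,237),(695,155)],[(-.0625,.196),(-.0625,-.196),(.0625,-.196),(.0625,.196)]):
    obs.append((q,C(a,170,150),(*P,.038)))
obs.append((q,C((137,187),170,150),(0,-.140,.012)))
obs.append((q,C((582,117),170,150),(0,.140,.024)))
def T(s,P):
    c,n=np.cos(s[2]),np.sin(s[2]); return (s[0]+c*P[0]-n*P[1],s[1]+n*P[0]+c*P[1],P[2])
for sel in (obs,obs[:6],obs[6:]):
    f=lambda s:np.ravel([np.subtract(proj(c,T(s,P)),uv) for c,uv,P in sel])
    r=least_squares(f,[.5,0,0],x_scale=.01);s=r.x
    print("jig",s.round(4),"res",np.abs(r.fun).round(1).max())
    print("L",np.round(T(s,(0,.14,.012)),4),"R",np.round(T(s,(0,-.14,.012)),4))
print("bearing top",ray(p,*C((348,155),140,170),.048),ray(q,*C((396,110),170,150),.048))
for t,uv in(("eyebolt",(307,143)),("gear",(199,124)),("green1",(362,118)),("green2",(223,352))): print(t,ray(p,*uv,.03))
```

```text
jig [0.5354 0.0298 0.04  ] res 3.5
L [0.5298 0.1697 0.012 ] R [ 0.541 -0.11   0.012]
jig [0.5355 0.0295 0.0407] res 3.6
L [0.5299 0.1694 0.012 ] R [ 0.5412 -0.1104  0.012 ]
jig [0.5349 0.0303 0.0392] res 3.5
L [0.5294 0.1702 0.012 ] R [ 0.5404 -0.1096  0.012 ]
bearing top [0.53489624 0.05038112 0.048     ] [0.53338428 0.05117542 0.048     ]
eyebolt [ 0.66703519 -0.03245744  0.03      ]
gear [0.69982702 0.14882713 0.03      ]
green1 [ 0.70965257 -0.12442614  0.03      ]
green2 [0.32822781 0.10166643 0.03      ]
```

```bash
cat > plan.py <<'E'
import sys,numpy as np
from bench import robot
from scipy.spatial.transform import Rotation as Ro
def plan(target,yaw,n,w=0.0):
    o=robot.get_obs(); R=Ro.from_euler("xyz",o["ee_rot"]); p=np.array(o["tool_pos"])
    Rt=Ro.from_euler("xyz",[-np.pi/2,0,yaw]); tot=(R.inv()*Rt).as_rotvec(); d=(np.array(target)-p)/n
    print("from",p.round(4),o["ee_rot"].round(4),"F",o["wrist_force"].round(1),"tot",tot.round(3),"world d",(d*n).round(4))
    for i in range(n):
        Ri=R*Ro.from_rotvec(tot*i/n); s=Ri.inv().apply(d)
        print(" ".join(f"{v:.3f}" for v in [*(tot/n),*s,w]),end="; ")
    print()
a=[float(v) for v in sys.argv[1:]]
plan(a[:3],a[3],int(a[4]),a[5] if len(a)>5 else 0.)
E
python3 plan.py 0.530 0.170 0.15 0.04 12
```

```text
from [0.215  0.5061 0.2051] [-1.5707e+00  7.0000e-04  1.1690e+00] F [-0.  -0.2 -1.5] tot [ 0.000e+00  1.129e+00 -1.000e-03] world d [ 0.315  -0.3361 -0.0551]
0.000 0.094 -0.000 -0.016 0.005 -0.035 0.000; 0.000 0.094 -0.000 -0.012 0.005 -0.036 0.000; 0.000 0.094 -0.000 -0.009 0.005 -0.037 0.000; 0.000 0.094 -0.000 -0.005 0.005 -0.038 0.000; 0.000 0.094 -0.000 -0.002 0.005 -0.038 0.000; 0.000 0.094 -0.000 0.002 0.005 -0.038 0.000; 0.000 0.094 -0.000 0.006 0.005 -0.038 0.000; 0.000 0.094 -0.000 0.009 0.005 -0.037 0.000; 0.000 0.094 -0.000 0.013 0.005 -0.036 0.000; 0.000 0.094 -0.000 0.016 0.005 -0.035 0.000; 0.000 0.094 -0.000 0.019 0.005 -0.033 0.000; 0.000 0.094 -0.000 0.022 0.005 -0.031 0.000;
```

Emit:
{"op": "arm_command", "data": {"series": "0 0.094 0 -0.016 0.005 -0.035 0; 0 0.094 0 -0.012 0.005 -0.036 0; 0 0.094 0 -0.009 0.005 -0.037 0; 0 0.094 0 -0.005 0.005 -0.038 0; 0 0.094 0 -0.002 0.005 -0.038 0; 0 0.094 0 0.002 0.005 -0.038 0; 0 0.094 0 0.006 0.005 -0.038 0; 0 0.094 0 0.009 0.005 -0.037 0; 0 0.094 0 0.013 0.005 -0.036 0; 0 0.094 0 0.016 0.005 -0.035 0; 0 0.094 0 0.019 0.005 -0.033 0; 0 0.094 0 0.022 0.005 -0.031 0"}}

```text
time: 1.5
tool_pos: [0.5304, 0.1574, 0.1429]
ee_rot: [-1.567, -0.002, 0.005]
wrist_force: [0.2, -0.7, 0.0]
width: 0.0019
```

```bash
python3 plan.py 0.530 0.170 0.10 0.04 2;python3 - <<'E'
from bench import robot
import cv2
p=robot.camera_params("wrist");print(robot.get_obs()["time"],robot.get_obs()["width"],p)
cv2.imwrite("pics/w1.png",robot.snapshot("wrist"))
E
```

```text
from [0.5304 0.1574 0.1429] [-1.567  -0.002   0.0054] F [ 0.2 -0.7  0. ] tot [-0.004 -0.035  0.002] world d [-0.0004  0.0126 -0.0429]
-0.002 -0.017 0.001 -0.000 0.021 0.006 0.000; -0.002 -0.017 0.001 -0.000 0.021 0.006 0.000; 
1.5 0.0019218376306145296 {'fx': 366.7142885068736, 'fy': 366.7142885068736, 'cx': 275.23250095108995, 'cy': 200.90980898207198, 'extrinsics': array([[ 0.99998793, -0.00349511, -0.00345216,  0.52994856],
       [ 0.00424033,  0.968926  ,  0.24731444,  0.22833538],
       [ 0.0024805 , -0.2473261 ,  0.96892913,  0.32204996],
       [ 0.        ,  0.        ,  0.        ,  1.        ]])}
```

View pics/w1.png

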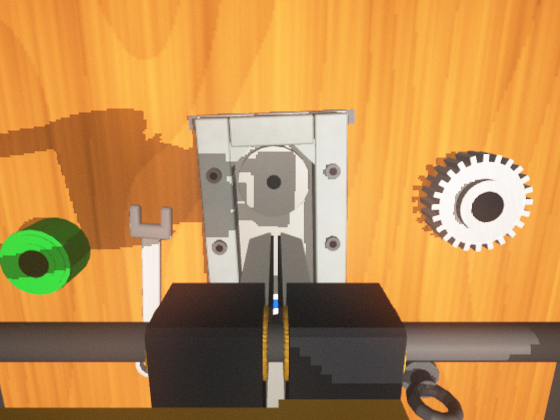

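The wrist view shows the left seat's dot at (273,182), with the wrench to the left and the gear to the right, both clear. I'll cross-check the seat position.

Run:
```python
from bench import robot
from h import *
p=robot.camera_params("wrist")
print(ray(p,273,182,.024),ray(p,273,182,.012))
```

```text
[0.532518  0.1630365 0.024    ] [0.53248116 0.16056158 0.012     ]
```

Emit:
{"op": "arm_command", "data": {"series": "-0.002 -0.017 0 0 0.021 0.006 0; -0.002 -0.017 0 0 0.021 0.006 0; 0 0 0 0 0.02 0 0; 0 0 0 0 0.015 0 0"}}

```text
time: 1.95
tool_pos: [0.538, 0.1614, 0.0644]
ee_rot: [-1.576, -0.009, 0.027]
wrist_force: [-0.4, 1.6, 0.6]
width: 0.0005
```

Emit:
{"op": "arm_command", "data": {"series": "0 0 0 0 0 0 0; 0 0 0 0 0 0 0"}}

```text
time: 2.15
tool_pos: [0.5359, 0.1612, 0.0618]
ee_rot: [-1.577, -0.004, 0.027]
wrist_force: [-0.2, -0.4, -0.5]
width: 0.0007
```

```bash
python3 plan.py 0.530 0.170 0.045 0.04 2;python3 - <<'E'
from bench import robot
import cv2
from h import *
p=robot.camera_params("wrist")
im=robot.snapshot("wrist");cv2.imwrite("pics/w2.png",im);cv2.imwrite("pics/t2.png",cv2.resize(robot.snapshot("top")[150:300,100:420],None,fx=2.5,fy=2.5))
print(robot.get_obs()["tool_pos"],proj(p,(.53,.17,.024)),proj(p,(.53,.17,.012)))
E
```

```text
from [0.5359 0.1612 0.0618] [-1.5765 -0.0035  0.0273] F [-0.2 -0.4 -0.5] tot [ 0.006 -0.013  0.003] world d [-0.0059  0.0088 -0.0168]
0.003 -0.006 0.002 -0.003 0.008 0.005 0.000; 0.003 -0.006 0.002 -0.003 0.008 0.005 0.000; 
[0.53620935 0.16130457 0.06228806] (np.float64(265.3012564043663), np.float64(210.93917153552275)) (np.float64(265.7127885698975), np.float64(205.6832151081235))
```

View pics/w2.png

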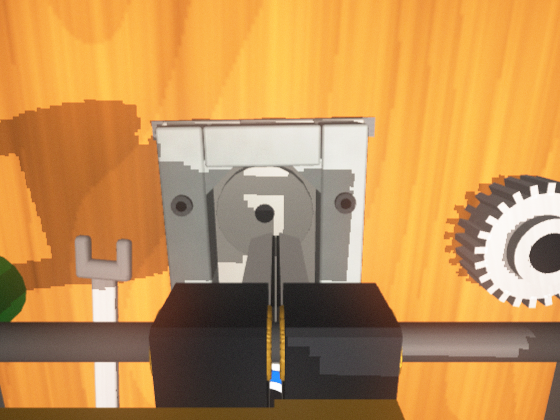

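View pics/t2.png

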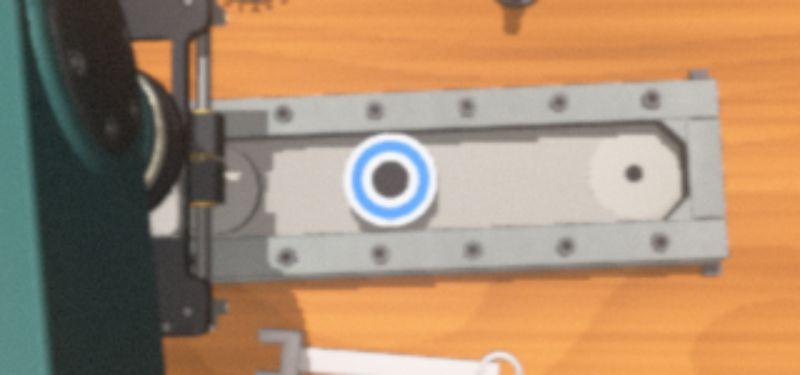

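The settled wrist view has the dot at (264,212). The prediction for a point at z=0.024 was (265,211), so the jig pose is good. I'll centre over the dot and descend.

Emit:
{"op": "arm_command", "data": {"series": "0.003 -0.006 0 -0.003 0.008 0.005 0; 0.003 -0.006 0 -0.003 0.008 0.005 0; 0 0 0 0 0 0 0; 0 0 0 0 0 0 0"}}

```text
time: 2.65
tool_pos: [0.5309, 0.1726, 0.0477]
ee_rot: [-1.569, -0.009, 0.041]
wrist_force: [-0.1, -0.5, -0.2]
width: 0.0006
```

Emit:
{"op": "arm_command", "data": {"series": "0 0 0 0 0.007 -0.002 0; 0 0 0 0 0.006 0 0; 0 0 0 0 0.004 0 0; 0 0 0 0 0.003 0 0"}}

```text
time: 3.05
tool_pos: [0.5317, 0.1705, 0.0268]
ee_rot: [-1.569, -0.011, 0.041]
wrist_force: [0.1, 0.2, -0.3]
width: 0.0002
```

Emit:
{"op": "arm_command", "data": {"series": "0 0 0 0 0.002 0 0; 0 0 0 0 0.002 0 0"}}

```text
time: 3.25
tool_pos: [0.5316, 0.1704, 0.0242]
ee_rot: [-1.569, -0.01, 0.041]
wrist_force: [-8.2, -1.1, 18.5]
width: 0.0006
```

Emit:
{"op": "arm_command", "data": {"series": "0 0 0 0 0.002 0 0"}}

```text
time: 3.35
tool_pos: [0.5316, 0.1704, 0.0242]
ee_rot: [-1.569, -0.01, 0.041]
wrist_force: [-4.2, -0.3, 9.7]
width: 0.0007
```

```bash
python3 plan.py 0.5317 0.1705 0.085 0.04 2; python3 plan.py 0.541 -0.110 0.085 0.04 8
```

```text
from [0.5316 0.1704 0.0242] [-1.569  -0.0097  0.0408] F [-4.2 -0.3  9.7] tot [-0.002  0.001  0.01 ] world d [0.0001 0.0001 0.0608]
-0.001 0.000 0.005 0.000 -0.030 0.000 0.000; -0.001 0.000 0.005 0.000 -0.030 0.000 0.000; 
from [0.5316 0.1704 0.0242] [-1.569  -0.0097  0.0408] F [-4.2 -0.3  9.7] tot [-0.002  0.001  0.01 ] world d [ 0.0094 -0.2804  0.0608]
-0.000 0.000 0.001 -0.000 -0.008 -0.035 0.000; -0.000 0.000 0.001 -0.000 -0.008 -0.035 0.000; -0.000 0.000 0.001 -0.000 -0.008 -0.035 0.000; -0.000 0.000 0.001 -0.000 -0.008 -0.035 0.000; -0.000 0.000 0.001 -0.000 -0.008 -0.035 0.000; -0.000 0.000 0.001 -0.000 -0.008 -0.035 0.000; -0.000 0.000 0.001 -0.000 -0.008 -0.035 0.000; -0.000 0.000 0.001 -0.000 -0.008 -0.035 0.000;
```

The left seat stops the fingertips at z = 0.024 (12 mm above the floor), so the disc is there. Next I'll lift to about 0.09, well above the bearing top at 0.048, and go to the right seat.

Emit:
{"op": "arm_command", "data": {"series": "0 0 0 0 -0.035 0 0; 0 0 0.005 0 -0.035 0 0; 0 0 0.005 0 0 0 0; 0 0 0 0 0 -0.03 0; 0 0 0 0 0 -0.04 0; 0 0 0 0 0 -0.04 0; 0 0 0 0 0 -0.04 0; 0 0 0 0 0 -0.04 0; 0 0 0 0 0 -0.03 0; 0 0 0 0 0 -0.02 0; 0 0 0 0 0 0 0; 0 0 0 0 0 0 0"}}

```text
time: 4.55
tool_pos: [0.5389, -0.077, 0.0871]
ee_rot: [-1.566, 0.008, 0.043]
wrist_force: [0.7, 1.1, 0.1]
width: 0.0003
```

```bash
python3 plan.py 0.541 -0.110 0.05 0.04 3
```

```text
from [ 0.5389 -0.077   0.0871] [-1.5661  0.0082  0.0431] F [0.7 1.1 0.1] tot [-0.005  0.003 -0.008] world d [ 0.0021 -0.033  -0.0371]
-0.002 0.001 -0.003 0.000 0.012 -0.011 0.000; -0.002 0.001 -0.003 0.000 0.012 -0.011 0.000; -0.002 0.001 -0.003 0.000 0.012 -0.011 0.000;
```

Emit:
{"op": "arm_command", "data": {"series": "-0.002 0 -0.003 0 0 -0.02 0; -0.002 0 -0.003 0 0.012 -0.013 0; 0 0 0 0 0.012 0 0; 0 0 0 0 0.01 0 0; 0 0 0 0 0 0 0; 0 0 0 0 0 0 0"}}

```text
time: 5.15
tool_pos: [0.5386, -0.104, 0.0465]
ee_rot: [-1.565, 0.007, 0.049]
wrist_force: [0.4, -0.1, 0.3]
width: 0.0002
```

Run:
```python
from bench import robot
import cv2
from h import *
p=robot.camera_params("wrist")
cv2.imwrite("pics/w3.png",robot.snapshot("wrist"));cv2.imwrite("pics/s3.png",robot.snapshot("scene"))
print(robot.get_obs()["tool_pos"],proj(p,(.541,-.11,.012)))
```

```text
[ 0.53874304 -0.10418512  0.0468897 ] (np.float64(278.65015348208846), np.float64(236.5199495811697))
```

View pics/w3.png

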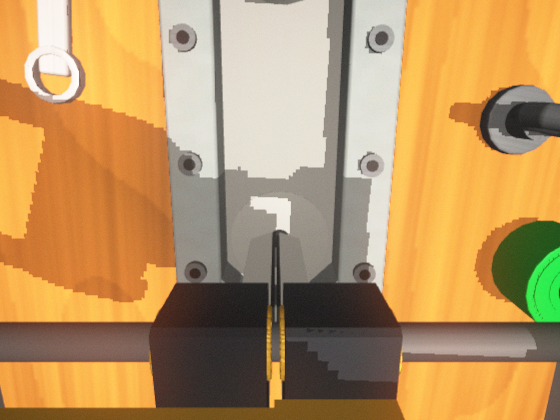

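View pics/s3.png

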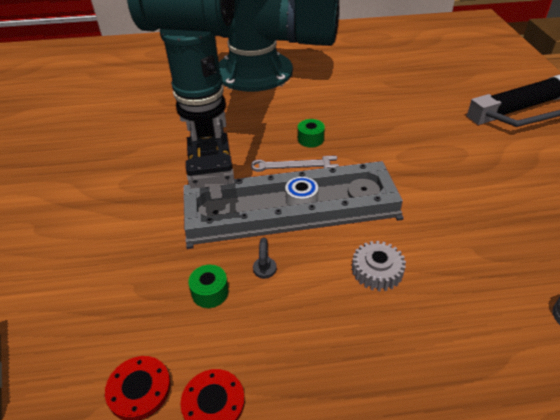

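In the wrist view the right dot is at about (280,234), against a predicted (279,236). The bearing hasn't moved. Descending on the right seat.

Emit:
{"op": "arm_command", "data": {"series": "0 0 0 0.002 0.006 -0.006 0; 0 0 0 0 0.008 0 0; 0 0 0 0 0.006 0 0; 0 0 0 0 0.004 0 0; 0 0 0 0 0.003 0 0; 0 0 0 0 0.002 0 0"}}

```text
time: 5.85
tool_pos: [0.5423, -0.1105, 0.0168]
ee_rot: [-1.566, 0.004, 0.049]
wrist_force: [-0.1, -0.2, -0.3]
width: 0.0005
```

Emit:
{"op": "arm_command", "data": {"series": "0 0 0 0 0.003 0 0; 0 0 0 0 0.002 0 0; 0 0 0 0 0.002 0 0"}}

```text
time: 6.15
tool_pos: [0.5423, -0.1105, 0.0122]
ee_rot: [-1.566, 0.004, 0.05]
wrist_force: [-5.6, 1.5, 14.5]
width: 0.0003
```

The right seat's floor is felt at z = 0.012, so the right seat is clear. Now I'll lift and cross over to the bearing's +y side.

Emit:
{"op": "arm_command", "data": {"series": "0 0 0 0 -0.035 0 0; 0 0 0 0 -0.035 0 0; 0 0 0 0 -0.005 0 0; 0 0 0 0 0 0.03 0; 0 0 0 0 0 0.04 0; 0 0 0 0 0 0.04 0; 0 0 0 0 0 0.04 0; 0 0 0 0 0 0.04 0; 0 0 0 0 0 0.025 0; 0 0 0 0 0 0 0; 0 0 0 0 0 0 0"}}

```text
time: 7.25
tool_pos: [0.5296, 0.1103, 0.0833]
ee_rot: [-1.567, 0.009, 0.046]
wrist_force: [0.2, -0.3, 0.6]
width: 0.0006
```

```bash
python3 plan.py 0.5324 0.110 0.06 0.04 2
```

```text
from [0.5296 0.1103 0.0833] [-1.5671  0.0093  0.0465] F [ 0.2 -0.3  0.6] tot [-0.004  0.006 -0.009] world d [ 0.0028 -0.0003 -0.0233]
-0.002 0.003 -0.005 0.002 0.012 -0.000 0.000; -0.002 0.003 -0.005 0.001 0.012 -0.000 0.000;
```

Emit:
{"op": "arm_command", "data": {"series": "-0.002 0.003 -0.005 0.002 0.012 0 0; -0.002 0.003 -0.005 0.001 0.015 0 0; 0 0 0 0 0.015 0 0; 0 0 0 0 0.012 0 0; 0 0 0 0 0.007 0 0; 0 0 0 0 0 0 0"}}

```text
time: 7.85
tool_pos: [0.532, 0.1035, 0.0148]
ee_rot: [-1.574, 0.002, 0.031]
wrist_force: [-0.9, 0.0, 0.0]
width: 0.0004
```

Run:
```python
from bench import robot
import cv2
cv2.imwrite("pics/s4.png",cv2.resize(robot.snapshot("scene")[140:260,170:430],None,fx=3,fy=3))
```

```text
(no output)
```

View pics/s4.png

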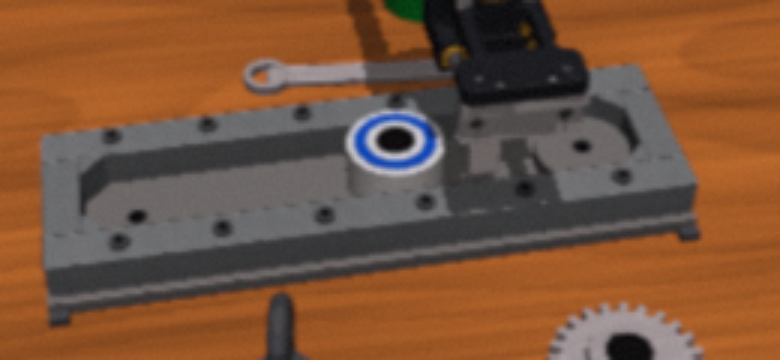

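The crop shows the fingers in the channel between the bearing and the left seat. Raising 5 mm, then pushing.

Emit:
{"op": "arm_command", "data": {"series": "0 -0.009 0 0 -0.005 0 0; 0 0 0 0 0 -0.006 0; 0 0 0 0 0 -0.006 0; 0 0 0 0 0 -0.005 0; 0 0 0 0 0 -0.008 0; 0 0 0 0 0 -0.01 0; 0 0 0 0 0 -0.01 0; 0 0 0 0 0 -0.01 0"}}

```text
time: 8.7
tool_pos: [0.5367, 0.0463, 0.0238]
ee_rot: [-1.571, -0.004, 0.042]
wrist_force: [-0.2, 1.2, -0.8]
width: 0.0004
```

Emit:
{"op": "arm_command", "data": {"series": "0 0 0 -0.001 0.002 -0.01 0; 0 0 0 -0.001 0.001 -0.01 0; 0 0 0 0 0 -0.01 0; 0 0 0 0 0 -0.01 0; 0 0 0 0 0 -0.01 0; 0 0 0 0 0 -0.01 0; 0 0 0 0 0 -0.01 0; 0 0 0 0 0 -0.01 0"}}

```text
time: 9.5
tool_pos: [0.539, -0.0401, 0.0221]
ee_rot: [-1.568, -0.007, 0.042]
wrist_force: [0.2, 3.0, 1.8]
width: 0.0005
```

```bash
python3 plan.py 0.5395 -0.073 0.021 0.04 10
python3 - <<'E'
from bench import robot
import cv2
cv2.imwrite("pics/s5.png",cv2.resize(robot.snapshot("scene")[140:260,170:430],None,fx=3,fy=3))
E
```

```text
from [ 0.539  -0.0401  0.0221] [-1.5684 -0.0071  0.0416] F [0.2 3.  1.8] tot [-0.002  0.002  0.007] world d [ 0.0005 -0.0329 -0.0011]
-0.000 0.000 0.001 -0.000 0.000 -0.003 0.000; -0.000 0.000 0.001 -0.000 0.000 -0.003 0.000; -0.000 0.000 0.001 -0.000 0.000 -0.003 0.000; -0.000 0.000 0.001 -0.000 0.000 -0.003 0.000; -0.000 0.000 0.001 -0.000 0.000 -0.003 0.000; -0.000 0.000 0.001 -0.000 0.000 -0.003 0.000; -0.000 0.000 0.001 -0.000 0.000 -0.003 0.000; -0.000 0.000 0.001 -0.000 0.000 -0.003 0.000; -0.000 0.000 0.001 -0.000 0.000 -0.003 0.000; -0.000 0.000 0.001 -0.000 0.000 -0.003 0.000;
```

View pics/s5.png

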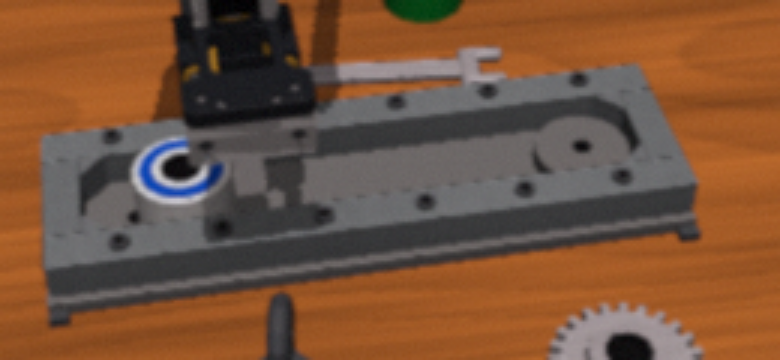

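The bearing is upright and still in the channel, with about 33 mm to go.

Emit:
{"op": "arm_command", "data": {"series": "0 0 0 0 0 -0.008 0; 0 0 0 0 0 -0.007 0; 0 0 0 0 0 -0.005 0; 0 0 0 0 0 -0.004 0; 0 0 0 0 0 -0.003 0"}}

```text
time: 10.05
tool_pos: [0.5401, -0.071, 0.022]
ee_rot: [-1.569, -0.007, 0.04]
wrist_force: [0.1, 3.6, 2.5]
width: 0.0005
```

Emit:
{"op": "arm_command", "data": {"series": "0 0 0 0 0 -0.002 0; 0 0 0 0 0 -0.002 0; 0 0 0 0 0 -0.002 0"}}

```text
time: 10.35
tool_pos: [0.5401, -0.0717, 0.0221]
ee_rot: [-1.558, -0.006, 0.041]
wrist_force: [-1.2, 7.4, 2.7]
width: 0.0004
```

Emit:
{"op": "arm_command", "data": {"series": "0 0 0 0 0 -0.004 0; 0 0 0 0 0 -0.004 0"}}

```text
time: 10.55
tool_pos: [0.5401, -0.0715, 0.0222]
ee_rot: [-1.542, -0.006, 0.043]
wrist_force: [-1.0, 12.6, 4.3]
width: 0.0008
```

It holds firm against the end at y = -0.0715 with 12.6 N. I'll back straight off, lift and check.

Emit:
{"op": "arm_command", "data": {"series": "-0.01 0 0 0 0 0.006 0; -0.01 0 0 0 0 0.012 0; -0.01 0 0 0 0 0.015 0; 0 0 0 0 -0.02 0.005 0; 0 0 0 0 -0.04 0 0; 0 0 0 0 -0.04 0 0; 0 0 0 0 0 0.045 0; 0 0 0 0 0 0.045 0; 0 0 0 0 0 0.045 0; 0 0 0 0 0 0.045 0; 0 0 0 0 0 0 0; 0 0 0 0 0 0 0"}}

```text
time: 11.75
tool_pos: [0.5302, 0.1443, 0.1194]
ee_rot: [-1.601, -0.006, 0.039]
wrist_force: [0.4, 0.1, 0.7]
width: 0.0005
```

Run:
```python
from bench import robot
import cv2
from h import *
s=robot.snapshot("scene");t=robot.snapshot("top")
cv2.imwrite("pics/s6f.png",s)
cv2.imwrite("pics/s6.png",cv2.resize(s[140:260,170:430],None,fx=3,fy=3,interpolation=cv2.INTER_CUBIC));cv2.imwrite("pics/t6.png",cv2.resize(t[170:280,140:400],None,fx=3,fy=3,interpolation=cv2.INTER_CUBIC))
jx,jy,a=.5354,.0298,.04
P=(jx+.141*np.sin(a),jy-.141*np.cos(a),.048)
for n,x0,y0 in(("top",140,170),("scene",170,140)):
    u=proj(robot.camera_params(n),P);print(n,(u[0]-x0)*3+1,(u[1]-y0)*3+1)
```

```text
top 653.0739799651623 144.18646567353417
scene 128.19647681465284 173.9773345152332
```

View pics/s6.png

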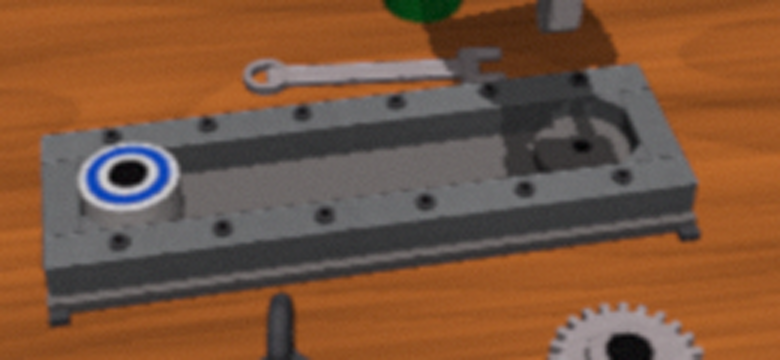

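View pics/t6.png

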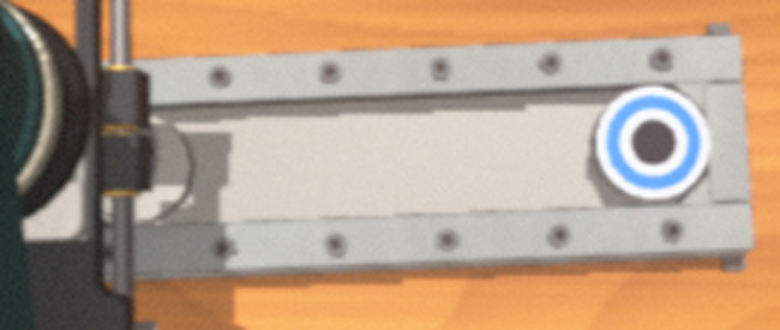

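View pics/s6f.png

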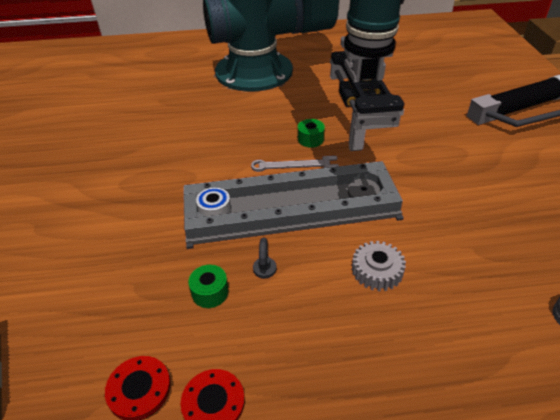

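Both views put the bearing's centre on the fully-home prediction: top crop (653,142) against (653,144), scene crop (128,174) against (128,174). It is upright, the bystanders are undisturbed, and the robot is clear. Handing in.

```bash
python3 -c "
from bench import robot
print(robot.close_job())"
```

```text
the job is handed in; nothing more can be done
None
```

The bearing is fully home in the right seat, and I handed the job in at about 12 s of the 51 s limit.

- **Feeling the seats:** With the fingers closed, I felt the left seat first. The fingertips stopped at z = 0.024 m, so the old disc is there. The right seat stopped them at z = 0.012 m, so it is clear.
- **Moving the bearing:** I pushed the blue-sealed bearing along the channel into the right seat with the closed fingers, without lifting it. It stopped firmly against the end at about 13 N. I then backed the arm off, well clear of everything.
- **Final checks:** In the top and scene pictures the bearing's centre is within 1 mm of the predicted home position, and it is upright. The gear, eyebolt and green look-alikes look unmoved. So does the wrench, though its end was in the arm's shadow.
- **Disagreements:** One early wrist picture disagreed by about 7 mm because the arm was still settling; a repeat taken at rest agreed. The fingers also stopped about 1.5 mm short of where I predicted the end. I put this down to calibration error, because pushing harder moved the bearing no further.

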